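Square up a ragged row of soup tubs with a straightedge

TASK

Take the straightedge by its red grip and use its edge, not your fingers, to push the four soup tubs away from you into one straight row against the sprung pad of the packing guide, feeling for the pad and pressing the whole row firmly against it, clearly beyond the drag of the tubs (about 10 N on the pad, not over 20 N). Then ease the straightedge back a few centimetres so that the row stays resting against the pad, and leave the straightedge standing on the table, let go. Tip no tub and leave the carton, bottle, lids, jar and bread rolls alone.

Things in the scene. Friction and masses are not known exactly. Their poses are not given: they have to be found in the camera images.
- tub1: Loose lidded soup tub, brown with white lid, 95 mm tall; the body widens from 72 mm across at the foot to 80 mm under the lid (76 mm at 40 mm height), the lid is 84 mm across, 12 mm high. Weighs 0.25 to 0.46 kg; sliding one on the table takes very roughly 1 to 5 N, unknown. Origin at the centre of its underside, z up.
- tub2: Loose lidded soup tub, brown with white lid, 95 mm tall; the body widens from 72 mm across at the foot to 80 mm under the lid (76 mm at 40 mm height), the lid is 84 mm across, 12 mm high. Weighs 0.25 to 0.46 kg; sliding one on the table takes very roughly 1 to 5 N, unknown. Origin at the centre of its underside, z up.
- tub3: Loose lidded soup tub, brown with white lid, 95 mm tall; the body widens from 72 mm across at the foot to 80 mm under the lid (76 mm at 40 mm height), the lid is 84 mm across, 12 mm high. Weighs 0.25 to 0.46 kg; sliding one on the table takes very roughly 1 to 5 N, unknown. Origin at the centre of its underside, z up.
- tub4: Loose lidded soup tub, brown with white lid, 95 mm tall; the body widens from 72 mm across at the foot to 80 mm under the lid (76 mm at 40 mm height), the lid is 84 mm across, 12 mm high. Weighs 0.25 to 0.46 kg; sliding one on the table takes very roughly 1 to 5 N, unknown. Origin at the centre of its underside, z up.
- ruler: Aluminium straightedge pusher standing free on a flat foot, red square grip post behind its edge. Origin at table level under the post, halfway along the edge; x points from the post to the edge, y along the edge. The foot reaches 30 mm behind the origin. 0.45 kg. Starts on the left or right of the table, the foil carton on the other side.
- ruler_edge (a point): Middle of the top of the straightedge's pushing face, 60 mm ahead (+x) of the ruler's origin and 40 mm above its foot. The edge is upright, 380 mm long, 40 mm high, 6 mm thick. Pushed hard while its foot rests on the table it can dig in and drag; held about 4 mm above the table it slides freely.
- ruler_grip (a point): Point on the axis of the red grip post, 70 mm above the foot's underside. The post is 30 x 30 mm, square to the edge, and its top is 92 mm above the foot's underside.
- guide: Packing guide fixed to the table: two low steel rails (12 mm high, 150 mm long, 430 mm apart) joined by a blue cross bar that carries a long black pad facing the robot. Origin at table level midway between the rails' near ends; x along the rails, away from the robot; y to the left. The row belongs along y, side by side against the pad. Tubs start with centres 60 to 160 mm before the origin (-x).
- guide_mid (a point): Middle of the pad's depth range: fixed point 40 mm ahead of the guide's origin, 29 mm high; NOT the pad itself. The cross bar is clamped at a new, unreported depth each time: the resting pad face is 20 to 60 mm ahead of the origin. The pad (390 mm wide, 13 to 45 mm high) is sprung: it yields 1 mm per 1.2 N, 20 mm at most.
- carton: Long cardboard foil-roll carton, 320 x 55 x 55 mm, lying on the table. Origin at the centre of its underside, its length along its y. To be left alone.
- water: Water bottle, 66 mm across, 210 mm tall, standing beside the guide. Origin at the centre of its underside. To be left alone.
- lids: Stack of white lids, 86 mm across, 48 mm high. Origin at the centre of its underside. To be left alone.
- roll1: Bread roll, 86 mm across, 50 mm high. Origin at the centre of its underside. To be left alone.
- roll2: Bread roll, like the other. To be left alone.
- jar: Green jar with a red cap, 70 mm across, 100 mm high. Origin at the centre of its underside. To be left alone.

How it is judged:
On the way:
1. the held straightedge presses all four tubs at once (each touching its edge to within about 1 cm) against the pad with more than 6 N (contact force between guide and anything else above 6 N and contact force between guide and ruler below 1 N and contact force between guide and the fingers below 1 N and contact force between the fingers and ruler above 1 N and x of each of tub1, tub2, tub3, tub4 in the frame of ruler below 0.108 m), for 0.2 s.
At the end, for the whole second after the job is handed in: The four tubs stand upright and still in one row square to the guide, their depths along the guide within 7 mm of one another, still resting against the pad (the pad feels them); the straightedge stands upright on the table, released, its edge at least 12 mm clear of the tubs and off the guide (((x of tub1 in the frame of guide between -0.027 and -0.014 m and x of tub2 in the frame of guide between -0.027 and -0.014 m and x of tub3 in the frame of guide between -0.027 and -0.014 m and x of tub4 in the frame of guide between -0.027 and -0.014 m) or (x of tub1 in the frame of guide between -0.021 and -0.008 m and x of tub2 in the frame of guide between -0.021 and -0.008 m and x of tub3 in the frame of guide between -0.021 and -0.008 m and x of tub4 in the frame of guide between -0.021 and -0.008 m) or (x of tub1 in the frame of guide between -0.015 and -0.002 m and x of tub2 in the frame of guide between -0.015 and -0.002 m and x of tub3 in the frame of guide between -0.015 and -0.002 m and x of tub4 in the frame of guide between -0.015 and -0.002 m) or (x of tub1 in the frame of guide between -0.009 and 0.004 m and x of tub2 in the frame of guide between -0.009 and 0.004 m and x of tub3 in the frame of guide between -0.009 and 0.004 m and x of tub4 in the frame of guide between -0.009 and 0.004 m) or (x of tub1 in the frame of guide between -0.003 and 0.01 m and x of tub2 in the frame of guide between -0.003 and 0.01 m and x of tub3 in the frame of guide between -0.003 and 0.01 m and x of tub4 in the frame of guide between -0.003 and 0.01 m) or (x of tub1 in the frame of guide between 0.003 and 0.016 m and x of tub2 in the frame of guide between 0.003 and 0.016 m and x of tub3 in the frame of guide between 0.003 and 0.016 m and x of tub4 in the frame of guide between 0.003 and 0.016 m) or (x of tub1 in the frame of guide between 0.009 and 0.022 m and x of tub2 in the frame of guide between 0.009 and 0.022 m and x of tub3 in the frame of guide between 0.009 and 0.022 m and x of tub4 in the frame of guide between 0.009 and 0.022 m) or (x of tub1 in the frame of guide between 0.015 and 0.028 m and x of tub2 in the frame of guide between 0.015 and 0.028 m and x of tub3 in the frame of guide between 0.015 and 0.028 m and x of tub4 in the frame of guide between 0.015 and 0.028 m) or (x of tub1 in the frame of guide between 0.021 and 0.034 m and x of tub2 in the frame of guide between 0.021 and 0.034 m and x of tub3 in the frame of guide between 0.021 and 0.034 m and x of tub4 in the frame of guide between 0.021 and 0.034 m) or (x of tub1 in the frame of guide between 0.027 and 0.04 m and x of tub2 in the frame of guide between 0.027 and 0.04 m and x of tub3 in the frame of guide between 0.027 and 0.04 m and x of tub4 in the frame of guide between 0.027 and 0.04 m) or (x of tub1 in the frame of guide between 0.033 and 0.046 m and x of tub2 in the frame of guide between 0.033 and 0.046 m and x of tub3 in the frame of guide between 0.033 and 0.046 m and x of tub4 in the frame of guide between 0.033 and 0.046 m) or (x of tub1 in the frame of guide between 0.039 and 0.052 m and x of tub2 in the frame of guide between 0.039 and 0.052 m and x of tub3 in the frame of guide between 0.039 and 0.052 m and x of tub4 in the frame of guide between 0.039 and 0.052 m)) and contact force between guide and anything else above 0.15 N and angle between each of tub1, tub2, tub3, tub4, ruler's own z axis and vertical below 0.06 rad and linear speed of each of tub1, tub2, tub3, tub4, ruler below 0.01 m/s and x of each of tub1, tub2, tub3, tub4 in the frame of ruler above 0.11 m and height (world z) of ruler below 0.006 m and contact force between each of the fingers, guide and ruler below 0.1 N); the robot touches nothing.
It fails at once if a tub is touched by the fingers or the arm instead of the straightedge (contact force between any of the fingers, the arm and tub1 above 1 N or contact force between any of the fingers, the arm and tub2 above 1 N or contact force between any of the fingers, the arm and tub3 above 1 N or contact force between any of the fingers, the arm and tub4 above 1 N).
It fails at once if a tub is tipped (angle between any of tub1, tub2, tub3, tub4's own z axis and vertical above 0.3 rad).
It fails at once if the row is rammed against the pad (over 23 N, its spring all but used up) (contact force between guide and anything else above 23 N).
It fails at once if a bystander is moved by more than 30 mm (distance of any of carton, water, lids, roll1, roll2, jar from where it was at the start of the episode above 0.03 m).
It also fails if it takes over 61 s, if anything falls off the work surface, if the arm or the gripper's body presses on something with over 40 N, if the wrist force passes 120 N, or if a joint passes its speed limit or range.

ROBOT

A 7-joint arm with a two-finger parallel gripper is mounted at the origin on the work surface. World frame = base frame: x ahead of the robot, y to its left, z up, the work surface at z = 0. Lengths are in m, angles in rad, forces in N, time in s.
With the tool pointing down it reaches from about 0.35 to 0.9 m from the base axis. Payload 8.1 kg.
Tool frame: the origin (TCP) lies at the very end of the fingers, on their centre line; the grasp point (between the pads) lies 19 mm behind it; z points along the fingers, y is the line along which they close (so a half turn about z gives the same grasp; the last joint's range is limited). The gripper opens to 92 mm and grips with 3 to 60 N. Pads are 19 mm wide; open, the fingers measure 130 mm over their backs; the gripper's body (75 mm by 190 mm) begins 47 mm behind the grasp point.
Start: joints at [-1.205, 0.434, 0.025, 1.573, -0.012, 1.134, -0.075], TCP at [0.282, 0.558, 0.227] pointing down, gripper open.
Joint ranges: [-2.62, 2.62], [-0.44, 2.09], [-1.27, 1.32], [0.08, 2.57], [-1.32, 4.46], [0.12, 2], [-2.74, 2.74]. Speed limits (rad/s): [2.22, 2.22, 3.01, 3.01, 3.14, 3.14, 3.14].

INTERFACE

Orientations are given as a rotation vector (axis times angle).
In Python, from cell import arm gives the robot as it stands.
- The arm moves only by the tool jog_arm, never from a script. Its argument "rows" is a list of rows, each a list of 3 entries, a list of its own where there are three numbers: the shift along the world's x, y, z in cm, then the turn, a rotation vector about the world's x, y, z in degrees, then the opening, from 0 (shut) to 1 (fully open). A call has 1 to 8 rows; each row is the pose to reach, as a shift and turn from the pose commanded when the call began; what a row does not reach only later rows make up. A row lasts 1/8 s, in which the tool goes at most 62.5 mm and 10.7 degrees, less where a joint would pass 70% of its speed; a pose out of reach is approached as far as the arm can. A call with a gripper value outside its range is refused whole. The fingers move at their own pace and stop on an object; "newtons" is the grip in N (left out, the last holds). Time passes only in rows, so rows that repeat a pose let the fingers close. It gives the time, the measured TCP pose, the force, the opening and the grip force at its end, in the units of the state.
- arm.observe(): the state, without advancing time (a new reading comes with each control period).
- arm.get_image(name): name is "scene" or "side" or "wrist"; returns a dict with "img" (400x640x3 uint8, red, green, blue), "depth" (400x640 float32, m along the optical axis (not along the pixel's ray), 0 where there is no reading), "fx", "fy", "cx", "cy" (pixels), "dist_coeffs" ([k1, k2, p1, p2, k3] as OpenCV has them; the pictures are not rectified), "rvec" (rotation vector, rad) and "tvec" (3), from world to camera coordinates, as OpenCV has them; the wrist camera has in their place "mount" (4x4, takes a point from camera to tool coordinates, whose origin is the TCP and whose axes are the flange's). Camera axes: x right, y down, z forward; pixel columns grow to the right and rows downward; lengths in m; the calibration is good to about 2 mm. A picture is of the moment at which its call begins: read the wrist's pose just before it.
- arm.sign_off(): hands the job in; it is judged then, once.
The state is a dict: "clock": time; "joints": joint angles; "dq": joint speeds; "joint_efforts": joint torques, N m; "position": TCP position; "ee_rot": TCP orientation; "force": force on the tool from outside, world axes, zero at the start; "ft_torque": the same for the moment, N m; "width": opening from 0.0 (shut) to 1.0 (fully open); "gripper_force": force on a finger pad.
Only numpy, scipy, OpenCV 4.12 (cv2) and the standard library are available. Lean on these libraries where they do the work, as an engineer would, in place of code of your own. Each camera call takes 0.05 s, during which the arm holds its last target. There are 200 camera calls.

## Working session

There is one attempt and no reset: what is moved stays moved. The work goes in short steps, Python scripts to look and compute and a tool call to move; the robot and the scene stay as the last step left them, time stands still between calls to the robot, and variables do not carry over. Pictures are saved under pics/ and viewed, at most 10 in all, crops included, and the job is handed in when it is done.

Besides the shell and the picture viewer there is one more tool, called after "Emit:" as name(argument=value, ...) on one line, values as JSON. jog_arm: Moves the arm, as the interface text tells. Its arguments: {"type":"object","properties":{"rows":{"type":"array","items":{"type":"array"}},"newtons":{"type":"number"}},"required":["rows"]}

```bash
mkdir -p pics; ls; python3 - <<'E'
from cell import arm
import cv2,pickle
s=arm.observe();print(s)
d={}
for n in("scene","side"):
    d[n]=arm.get_image(n);cv2.imwrite(f"pics/{n}0.png",d[n]["img"][:,:,::-1])
    print(n,d[n]["fx"],d[n]["rvec"],d[n]["tvec"],d[n]["dist_coeffs"],(d[n]["depth"]>0).mean())
pickle.dump(d,open("d0.pkl","wb"))
E
```

```text
pics
{'clock': 0.0, 'joints': array([-1.20460341,  0.43520083,  0.02498803,  1.57413967, -0.01158991,
        1.13399207, -0.07507732]), 'dq': array([ 0.00142513,  0.00026606, -0.00014667,  0.00209465,  0.00063724,
       -0.00041315,  0.00018506]), 'joint_efforts': array([-7.37072914e-04, -6.67850089e+01,  9.84572768e-01, -3.14469516e+01,
       -6.04530377e-02,  4.23865614e-02,  1.94753261e-04]), 'position': array([0.28220434, 0.55706432, 0.22594245]), 'ee_rot': array([-7.29690911e-01, -3.05545545e+00,  2.48279457e-03]), 'force': array([-0.61711096,  0.1685982 ,  0.64842853]), 'ft_torque': array([ 0.0052298 , -0.01006233, -0.0293519 ]), 'gripper_force': 0.0, 'width': 0.9976948997068102}
scene 378.89780216044335 [ 1.31331464  2.45963523 -0.69064212] [ 0.32771055 -0.39033346  1.33960485] [-0.0583361  0.         0.         0.         0.       ] 0.996046875
side 374.0058423216653 [ 2.26778446 -0.51043895  0.24081685] [-0.55526772  0.24922303  0.7841412 ] [-0.06006038  0.          0.          0.          0.        ] 0.99591796875
```

View pics/scene0.png

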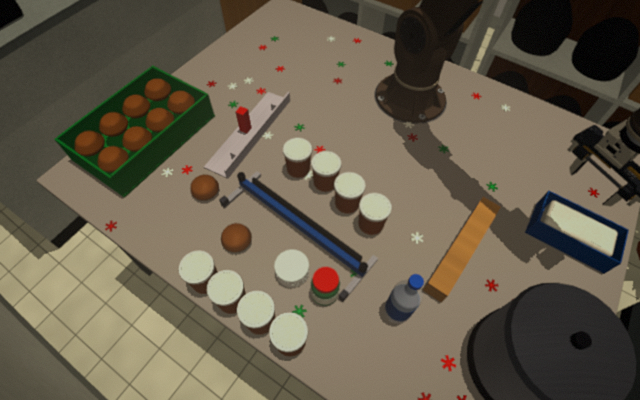

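View pics/side0.png

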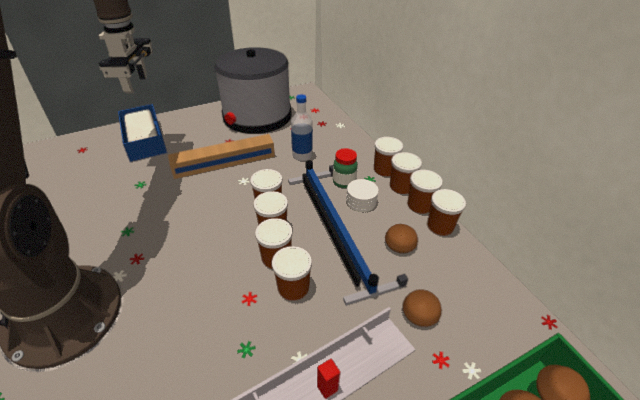

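The scene view shows four tubs (lids at about (297,150), (326,165), (350,187), (375,210)) in front of the guide. The blue bar runs from (240,180) to (362,268), and there are four spare tubs beyond it. The ruler's red grip is at (243,120), with the carton on the opposite side. In the side view the upright edge runs from (235,400) to (390,315).

```bash
cat > h.py <<'E'
import numpy as np,cv2
def cloud(c,T=None):
    h,w=c["depth"].shape;K=np.array([[c["fx"],0,c["cx"]],[0,c["fy"],c["cy"]],[0,0,1]])
    u,v=np.meshgrid(np.arange(w),np.arange(h))
    p=cv2.undistortPoints(np.stack([u,v],-1).reshape(-1,1,2).astype(np.float64),K,np.array(c["dist_coeffs"])).reshape(h,w,2)
    P=np.dstack([p,np.ones((h,w))])*c["depth"][...,None]
    if T is None:
        R=cv2.Rodrigues(np.array(c["rvec"]))[0]; return (P-np.ravel(c["tvec"]))@R
    return P@T[:3,:3].T+T[:3,3]
def show(m,P,name,minn=25):
    n,l,s,ce=cv2.connectedComponentsWithStats(m.astype(np.uint8))
    for i in range(1,n):
        if s[i,4]<minn: continue
        Q=P[l==i]; (cx,cy),(a,b),t=cv2.minAreaRect((Q[:,:2]*1000).astype(np.float32))
        print(name,"px",ce[i].round().astype(int),s[i,4],"med",np.median(Q,0).round(3),"rect",round(cx),round(cy),round(a),round(b),round(t,1),"zmax",np.percentile(Q[:,2],95).round(3))
E
python3 - <<'E'
import pickle;from h import *
d=pickle.load(open("d0.pkl","rb"))
for n in d:
    c=d[n];P=cloud(c);I=c["img"].astype(int);r,g,b=I[...,0],I[...,1],I[...,2];z=P[...,2]
    print(n)
    hsv=cv2.cvtColor(c["img"],cv2.COLOR_RGB2HSV);H,S,V=hsv[...,0],hsv[...,1],hsv[...,2]
    show((S<70)&(V>140)&(abs(z-.095)<.006)&(abs(P[...,1])<1),P,"lid")
    show(((H<6)|(H>174))&(S>170)&(V>90)&(z>.05)&(z<.13),P,"red",10)
    show((H>100)&(H<125)&(S>110)&(z>.02)&(z<.07),P,"blue")
    show((H>8)&(H<20)&(S>100)&(V>120)&(z>.04)&(z<.07),P,"orange")
    show((S<70)&(abs(z-.04)<.006)&(P[...,0]>.1),P,"edge?",20)
    show((S<70)&(abs(z-.0125)<.0045)&(P[...,0]>.1),P,"rail?",20)
E
```

```text
scene
lid px [297 149] 506 med [ 0.487 -0.143  0.094] rect 486 -144 80 83 63.8 zmax 0.097
lid px [326 163] 546 med [ 0.483 -0.047  0.094] rect 483 -47 81 81 11.6 zmax 0.097
lid px [350 185] 611 med [0.511 0.047 0.094] rect 508 46 80 84 83.9 zmax 0.097
lid px [375 206] 655 med [0.532 0.137 0.094] rect 532 136 82 80 52.7 zmax 0.097
lid px [196 266] 896 med [ 0.917 -0.133  0.095] rect 916 -133 81 82 89.4 zmax 0.098
lid px [225 287] 989 med [ 0.917 -0.044  0.095] rect 916 -44 83 82 37.6 zmax 0.098
lid px [255 308] 1095 med [0.917 0.047 0.095] rect 915 46 83 83 41.5 zmax 0.098
lid px [288 331] 1178 med [0.916 0.137 0.095] rect 915 135 82 82 34.5 zmax 0.098
red px [241 111] 69 med [ 0.457 -0.376  0.091] rect 456 -378 28 29 9.2 zmax 0.094
red px [325 279] 521 med [0.774 0.139 0.1  ] rect 771 138 59 58 29.2 zmax 0.103
blue px [303 224] 909 med [ 0.659 -0.004  0.045] rect 653 -20 410 28 83.8 zmax 0.048
blue px [578 235] 1952 med [0.309 0.636 0.053] rect 253 629 125 231 0.4 zmax 0.069
orange px [204 186] 44 med [ 0.715 -0.306  0.046] rect 713 -308 25 15 43.4 zmax 0.05
orange px [462 249] 2129 
[... 4417 characters left out ...]
012] rect 369 1228 87 14 0.2 zmax 0.016
rail? px [101  77] 26 med [0.129 1.225 0.012] rect 132 1226 59 14 3.6 zmax 0.017
rail? px [302 157] 46 med [0.698 0.287 0.012] rect 700 296 25 62 59.9 zmax 0.016
rail? px [324 173] 69 med [0.726 0.184 0.013] rect 727 187 20 49 81.7 zmax 0.015
rail? px [295 179] 62 med [0.637 0.194 0.013] rect 638 195 20 45 88.5 zmax 0.015
rail? px [360 206] 79 med [0.747 0.006 0.013] rect 758 20 42 85 55.4 zmax 0.016
rail? px [372 292] 380 med [ 0.627 -0.238  0.012] rect 645 -238 18 149 83.7 zmax 0.014
rail? px [378 322] 41 med [ 0.606 -0.307  0.012] rect 607 -307 56 2 8.9 zmax 0.017
rail? px [313 363] 253 med [ 0.448 -0.327  0.012] rect 453 -325 33 239 88.4 zmax 0.017
```

Emit:
jog_arm(rows=[[[8,-47,2],[0,0,-28],1],[[8,-47,2],[0,0,-28],1],[[8,-47,2],[0,0,-28],1],[[8,-47,2],[0,0,-28],1],[[8,-47,2],[0,0,-28],1],[[8,-47,2],[0,0,-28],1],[[8,-47,2],[0,0,-28],1],[[8,-47,2],[0,0,-28],1]])

```text
clock: 1.1
position: [0.3622, 0.0847, 0.2468]
ee_rot: [-1.451, -2.786, -0.0]
force: [-0.5, 0.9, -0.0]
width: 0.999
gripper_force: 0.0
```

Emit:
jog_arm(rows=[[[9,-46.7,-2],[0,0,-28],1],[[9,-46.7,-2],[0,0,-28],1],[[9,-46.7,-2],[0,0,-28],1],[[9,-46.7,-2],[0,0,-28],1],[[9,-46.7,-2],[0,0,-28],1],[[9,-46.7,-2],[0,0,-28],1],[[9,-46.7,-2],[0,0,-28],1],[[9,-46.7,-2],[0,0,-28],1]])

```text
clock: 2.1
position: [0.4519, -0.3824, 0.226]
ee_rot: [-2.081, -2.353, 0.002]
force: [0.9, 0.1, -0.2]
width: 0.997
gripper_force: 0.0
```

Emit:
jog_arm(rows=[[[0,0,0],[0,0,0],1],[[0,0,0],[0,0,0],1]])

```text
clock: 2.35
position: [0.4522, -0.3787, 0.2262]
ee_rot: [-2.078, -2.354, -0.0]
force: [-0.3, -0.3, 0.4]
width: 1.0
gripper_force: 0.0
```

```bash
cat > w.py <<'E'
import sys;from cell import arm;from h import *
from scipy.spatial.transform import Rotation as R
def wrist(n):
    s=arm.observe();c=arm.get_image("wrist");cv2.imwrite(f"pics/{n}.png",c["img"][:,:,::-1])
    T=np.eye(4);T[:3,:3]=R.from_rotvec(s["ee_rot"]).as_matrix();T[:3,3]=s["position"];y=T[:3,1]
    print(s["clock"],"pos",s["position"].round(4),"ydeg",np.degrees(np.arctan2(y[1],y[0])).round(2),"z",T[:3,2].round(3),"q",s["joints"].round(2),"F",s["force"].round(2),s["width"])
    return c,cloud(c,T@np.array(c["mount"]))
E
python3 - <<'E'
from w import *
c,P=wrist("w1");z=P[...,2]
hsv=cv2.cvtColor(c["img"],cv2.COLOR_RGB2HSV);H,S,V=hsv[...,0],hsv[...,1],hsv[...,2]
show(((H<6)|(H>174))&(S>150)&(V>90)&(z>.085)&(z<.1),P,"red",10)
show((S<70)&(abs(z-.04)<.004),P,"edge",20)
E
```

```text
2.35 pos [ 0.4522 -0.3787  0.2262] ydeg 7.13 z [-0.001  0.001 -1.   ] q [ 0.07  0.45  0.78  1.71 -0.35  1.13  1.08] F [-0.27 -0.34  0.35] 1.00035394807523
red px [319 192] 761 med [ 0.454 -0.378  0.092] rect 454 -379 29 30 7.0 zmax 0.093
edge px [486  28] 222 med [ 0.612 -0.186  0.04 ] rect 613 -186 57 8 89.8 zmax 0.044
edge px [321 135] 1728 med [ 0.45  -0.323  0.04 ] rect 448 -322 379 7 6.4 zmax 0.042
```

View pics/w1.png

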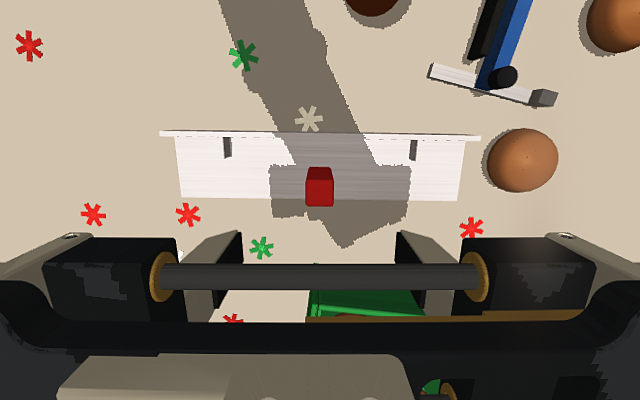

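The picture shows the red post at (319,187) between the open fingers and the white edge on row 135. The fingers line up with the edge, so I can descend.

Emit:
jog_arm(rows=[[[0.2,0,-6],[0,0,-0.5],1],[[0.2,0,-12],[0,0,-0.5],1],[[0.2,0,-17],[0,0,-0.5],1],[[0.2,0,-19.3],[0,0,-0.5],1],[[0.2,0,-19.3],[0,0,-0.5],1],[[0.2,0,-19.3],[0,0,-0.5],1]])

```text
clock: 3.15
position: [0.4553, -0.3793, 0.0351]
ee_rot: [2.087, 2.346, 0.001]
force: [0.2, -0.5, 0.4]
width: 0.996
gripper_force: 0.0
```

Emit:
jog_arm(rows=[[[0,0,0],[0,0,0],0],[[0,0,0],[0,0,0],0],[[0,0,0],[0,0,0],0],[[0,0,0],[0,0,0],0],[[0,0,0],[0,0,0],0],[[0,0,0],[0,0,0],0],[[0,0,0],[0,0,0],0],[[0,0,0],[0,0,0],0]], newtons=55)

```text
clock: 4.15
position: [0.4542, -0.3795, 0.0337]
ee_rot: [-2.089, -2.346, 0.0]
force: [-0.9, -1.2, -0.8]
width: 0.322
gripper_force: 55.0
```

Emit:
jog_arm(rows=[[[0,0,2],[0,0,0],0],[[0,0,7],[0,0,0],0],[[0,0,13],[0,0,0],0],[[0,4,13],[0,0,-9],0],[[-1,9,13],[0,0,-19],0],[[-3,14,13],[0,0,-29],0],[[-4,19,13],[0,0,-39],0],[[-5,24,13],[0,0,-49],0]])

```text
clock: 5.15
position: [0.404, -0.1391, 0.1643]
ee_rot: [-2.874, -1.266, -0.002]
force: [1.5, 1.0, -3.1]
width: 0.323
gripper_force: 55.0
```

Emit:
jog_arm(rows=[[[-1,4,0],[0,0,-10],0],[[-2,8,0],[0,0,-20],0],[[-3,12,0],[0,0,-30],0],[[-3.3,14.7,0],[0,0,-40],0],[[-3.3,14.7,0],[0,0,-50],0],[[-3.3,14.7,0],[0,0,-53.8],0],[[-3.3,14.7,0],[0,0,-53.8],0],[[-3.3,14.7,0],[0,0,-53.8],0]])

```text
clock: 6.15
position: [0.3717, 0.0061, 0.164]
ee_rot: [-3.137, 0.157, 0.0]
force: [-0.1, 0.7, -4.1]
width: 0.325
gripper_force: 55.0
```

```bash
cat > s.py <<'E'
from w import *
def state(n):
    c=arm.get_image("side");cv2.imwrite(f"pics/{n}.png",c["img"][:,:,::-1]);P=cloud(c);z=P[...,2]
    hsv=cv2.cvtColor(c["img"],cv2.COLOR_RGB2HSV);S,V=hsv[...,1],hsv[...,2]
    return c,P,S,V
E
python3 - <<'E'
from s import *
wrist("w2");z0=arm.observe()["position"][2]-.034
for n in("side","scene"):
    c=arm.get_image(n);cv2.imwrite(f"pics/{n}2.png",c["img"][:,:,::-1]);P=cloud(c)
    hsv=cv2.cvtColor(c["img"],cv2.COLOR_RGB2HSV);S=hsv[...,1]
    show((S<70)&(abs(P[...,2]-.04-z0)<.012)&(P[...,0]>.3)&(P[...,0]<.55)&(abs(P[...,1])<.25),P,n+" edge",20)
E
```

```text
6.15 pos [0.3717 0.0061 0.164 ] ydeg -95.73 z [-0.     0.001 -1.   ] q [-1.27  0.17  1.31  2.28 -0.23  0.83 -1.48] F [-0.12  0.71 -4.1 ] 0.32499393349456085
side edge px [243 216] 493 med [ 0.421 -0.065  0.17 ] rect 414 3 381 33 84.1 zmax 0.172
scene edge px [357 143] 633 med [0.432 0.02  0.167] rect 417 3 379 37 83.8 zmax 0.171
```

View pics/side2.png

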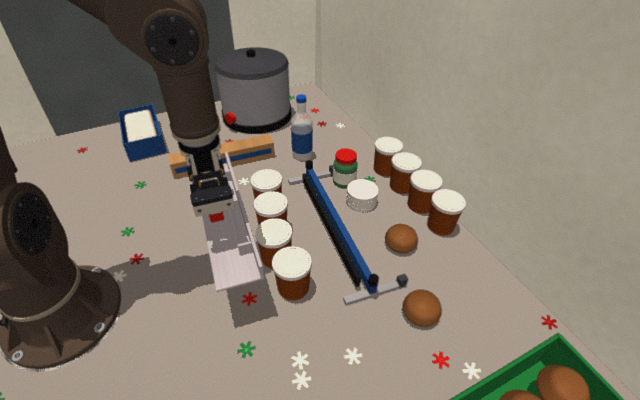

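The side view shows the ruler held level at edge row 150–275, just behind the tub row, with the carton clear. Now I lower it to about 4 mm above the table.

Emit:
jog_arm(rows=[[[0,0.4,-5],[0,0,0],0],[[0,0.4,-9],[0,0,0],0],[[0,0.4,-11.5],[0,0,0],0],[[0,0.4,-12.5],[0,0,0],0],[[0,0.4,-12.5],[0,0,0],0],[[0,0.4,-12.5],[0,0,0],0]])

```text
clock: 7.05
position: [0.3722, 0.0101, 0.0392]
ee_rot: [3.137, -0.161, 0.001]
force: [0.4, 0.1, -3.5]
width: 0.325
gripper_force: 55.0
```

```bash
cat > m.py <<'E'
import sys;from w import *
s=arm.observe();print(s["clock"],s["position"].round(4),s["force"].round(2),s["ft_torque"].round(2),s["joints"].round(2))
th=np.radians(-6.2);ex=np.array([np.cos(th),np.sin(th)]);ey=np.array([-ex[1],ex[0]]);O=np.array([.5945,-.0165])
for n in sys.argv[2:]:
    c=arm.get_image(n);cv2.imwrite(f"pics/{n}{sys.argv[1]}.png",c["img"][:,:,::-1]);P=cloud(c);z=P[...,2]
    hsv=cv2.cvtColor(c["img"],cv2.COLOR_RGB2HSV);S,V=hsv[...,1],hsv[...,2];r=P[...,0]
    G=np.dstack([(P[...,:2]-O)@ex,(P[...,:2]-O)@ey,z])
    show((S<70)&(V>140)&(abs(z-.095)<.007)&(r<.75)&(r>.4)&(abs(P[...,1])<.25),G,n+" lid",150)
    show((S<70)&(abs(z-.043)<.006)&(G[...,0]<.015)&(r>.38)&(abs(P[...,1])<.24),G,n+" edge",20)
E
python3 m.py 3 side scene
```

```text
7.05 [0.3722 0.0101 0.0392] [ 0.39  0.11 -3.52] [-0.05  0.28 -0.05] [-0.8   0.45  0.83  2.41 -0.7   0.53 -1.07]
side lid px [268 192] 1204 med [-0.089  0.08   0.096] rect -87 99 181 83 83.4 zmax 0.098
side lid px [273 232] 831 med [-0.111 -0.047  0.096] rect -110 -44 82 82 23.8 zmax 0.098
side lid px [291 262] 1031 med [-0.097 -0.142  0.096] rect -95 -139 83 82 36.5 zmax 0.097
side edge px [249 250] 376 med [-0.169 -0.049  0.046] rect -181 5 31 381 0.2 zmax 0.047
scene lid px [297 149] 507 med [-0.093 -0.138  0.094] rect -94 -139 81 80 39.4 zmax 0.097
scene lid px [326 163] 544 med [-0.107 -0.042  0.095] rect -109 -42 81 80 22.5 zmax 0.097
scene lid px [350 185] 608 med [-0.09   0.053  0.094] rect -92 53 81 83 83.2 zmax 0.097
scene lid px [375 206] 657 med [-0.078  0.146  0.095] rect -79 145 82 79 47.8 zmax 0.097
scene edge px [318 147] 50 med [-0.166 -0.121  0.043] rect -169 -125 33 50 31.7 zmax 0.047
scene edge px [376 186] 235 med [-0.165  0.102  0.044] rect -177 82 33 222 0.4 zmax 0.047
```

Emit:
jog_arm(rows=[[[0.6,-0.07,0],[0,0,0],0],[[1.2,-0.13,0],[0,0,0],0],[[1.8,-0.2,0],[0,0,0],0],[[2.4,-0.26,0],[0,0,0],0],[[3.0,-0.33,0],[0,0,0],0],[[3.6,-0.39,0],[0,0,0],0],[[4.2,-0.46,0],[0,0,0],0],[[4.8,-0.52,0],[0,0,0],0]])

```text
clock: 8.15
position: [0.4183, 0.0052, 0.0384]
ee_rot: [-3.137, 0.162, 0.005]
force: [-8.5, 0.8, -1.4]
width: 0.325
gripper_force: 55.0
```

Emit:
jog_arm(rows=[[[0.6,-0.07,0],[0,0,0],0],[[1.2,-0.13,0],[0,0,0],0],[[1.8,-0.2,0],[0,0,0],0],[[2.4,-0.26,0],[0,0,0],0],[[3.0,-0.33,0],[0,0,0],0],[[3.6,-0.39,0],[0,0,0],0],[[4.2,-0.46,0],[0,0,0],0],[[4.8,-0.52,0],[0,0,0],0]])

```text
clock: 9.15
position: [0.4654, 0.0002, 0.0381]
ee_rot: [-3.137, 0.161, 0.008]
force: [-8.0, 1.0, -1.1]
width: 0.323
gripper_force: 55.0
```

```bash
python3 m.py 4 side scene
```

```text
9.15 [4.654e-01 2.000e-04 3.810e-02] [-8.    1.01 -1.07] [0.21 1.97 0.05] [-0.7   0.57  0.81  2.19 -0.69  0.66 -1.06]
side lid px [285 175] 440 med [-0.031  0.14   0.096] rect -27 144 85 65 68.2 zmax 0.098
side lid px [293 198] 622 med [-0.034  0.049  0.096] rect -33 52 81 83 24.5 zmax 0.098
side lid px [307 226] 726 med [-0.032 -0.053  0.096] rect -32 -49 83 78 58.3 zmax 0.098
side lid px [320 256] 978 med [-0.034 -0.144  0.096] rect -33 -142 82 83 37.1 zmax 0.098
side edge px [275 204] 83 med [-0.074  0.092  0.045] rect -73 98 9 120 0.5 zmax 0.047
side edge px [297 263] 236 med [-0.074 -0.114  0.044] rect -86 -97 34 179 1.3 zmax 0.047
scene lid px [281 162] 554 med [-0.029 -0.139  0.094] rect -31 -142 83 82 89.7 zmax 0.097
scene lid px [306 180] 542 med [-0.026 -0.049  0.094] rect -25 -49 83 69 60.3 zmax 0.097
scene lid px [336 199] 654 med [-0.029  0.055  0.094] rect -30 54 80 83 58.7 zmax 0.097
scene lid px [365 219] 699 med [-0.03   0.149  0.095] rect -31 149 81 80 41.2 zmax 0.097
```

View pics/side4.png

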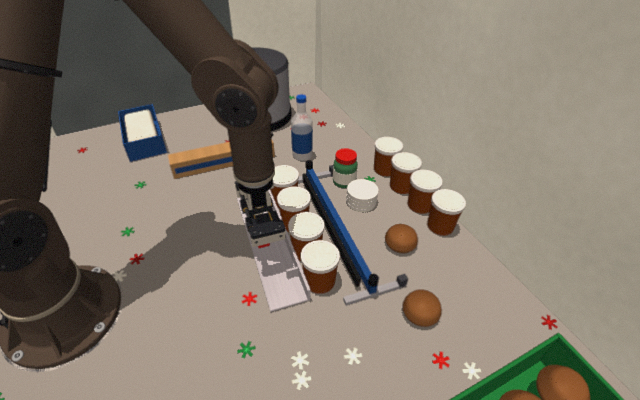

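The row is straight: all lids are within about 2 mm and the drag is around 8 N. The edge is behind the lids at (285–320, 175–256), with a few cm left to the pad. I'll continue in smaller steps.

Emit:
jog_arm(rows=[[[0.25,-0.03,0],[0,0,0],0],[[0.5,-0.05,0],[0,0,0],0],[[0.75,-0.08,0],[0,0,0],0],[[1.0,-0.11,0],[0,0,0],0],[[1.25,-0.14,0],[0,0,0],0],[[1.5,-0.16,0],[0,0,0],0]])

```text
clock: 10.0
position: [0.4807, -0.0015, 0.0382]
ee_rot: [-3.137, 0.161, 0.006]
force: [-7.6, 0.9, -2.8]
width: 0.325
gripper_force: 55.0
```

Emit:
jog_arm(rows=[[[0.2,-0.02,0],[0,0,0],0],[[0.4,-0.04,0],[0,0,0],0],[[0.6,-0.07,0],[0,0,0],0]])

```text
clock: 10.38
position: [0.4867, -0.0021, 0.0381]
ee_rot: [-3.137, 0.161, 0.006]
force: [-7.1, 0.7, -2.2]
width: 0.324
gripper_force: 55.0
```

Emit:
jog_arm(rows=[[[0.15,-0.02,0],[0,0,0],0],[[0.3,-0.03,0],[0,0,0],0]])

```text
clock: 10.62
position: [0.4897, -0.0024, 0.0382]
ee_rot: [-3.137, 0.161, 0.006]
force: [-7.8, 1.0, -2.5]
width: 0.321
gripper_force: 55.0
```

```bash
python3 m.py 5 side scene | grep -v edge; python3 - <<'E'
from h import *;import pickle
from cell import arm
for tag,c in(("now",arm.get_image("side")),("was",pickle.load(open("d0.pkl","rb"))["side"])):
    P=cloud(c);z=P[...,2];hsv=cv2.cvtColor(c["img"],cv2.COLOR_RGB2HSV);H,S,V=[hsv[...,i] for i in range(3)]
    show((H>8)&(H<20)&(S>100)&(V>120)&(z>.04)&(z<.07),P,tag+" orange",200)
    show((V<60)&(z>.038)&(z<.05)&(P[...,0]>.55)&(P[...,0]<.72)&(abs(P[...,1])<.22),P,tag+" pad",60)
E
```

```text
10.625 [ 0.4897 -0.0024  0.0382] [-7.78  0.98 -2.49] [0.08 1.95 0.01] [-0.67  0.6   0.8   2.14 -0.69  0.69 -1.07]
side lid px [294 173] 388 med [-0.004  0.14   0.096] rect 0 144 85 58 67.7 zmax 0.098
side lid px [303 196] 600 med [-0.01   0.049  0.096] rect -9 52 82 83 33.3 zmax 0.098
side lid px [317 223] 705 med [-0.008 -0.054  0.096] rect -5 -51 85 74 54.3 zmax 0.097
side lid px [330 253] 950 med [-0.011 -0.145  0.096] rect -9 -142 83 80 67.4 zmax 0.098
scene lid px [276 167] 561 med [-0.006 -0.139  0.094] rect -7 -141 81 82 3.6 zmax 0.097
scene lid px [300 185] 560 med [-0.003 -0.05   0.094] rect -3 -50 84 72 68.5 zmax 0.097
scene lid px [330 205] 665 med [-0.006  0.054  0.094] rect -6 54 79 82 56.7 zmax 0.097
scene lid px [360 226] 726 med [-0.006  0.149  0.095] rect -7 149 80 79 37.3 zmax 0.097
now orange px [205 152] 807 med [0.418 0.382 0.056] rect 423 385 58 226 86.3 zmax 0.058
now orange px [403 233] 377 med [ 0.776 -0.146  0.046] rect 781 -141 62 63 26.0 zmax 0.051
now orange px [424 304] 594 med [ 0.701 -0.328  0.047] rect 703 -326 57 65 57.9 zmax 0.051
now pad px [354 270] 111 med [ 0.615 -0.189  0.045] rect 616 -185 59 10 84.0 zmax 0.047
was orange px [223 148] 1001 med [0.472 0.379 0.056] rect 478 382 61 299 86.2 zmax 0.058
was orange px [402 234] 321 med [ 0.774 -0.148  0.047] rect 775 -145 50 58 18.8 zmax 0.051
was orange px [423 305] 512 med [ 0.699 -0.33   0.047] rect 701 -329 50 61 41.0 zmax 0.051
was pad px [333 230] 534 med [ 0.628 -0.064  0.045] rect 633 -21 388 12 84.1 zmax 0.047
```

The carton hasn't moved: its end was in shadow in the first image. The pad face is at about x_g = 0.033, so contact should be close. I'll feel for it in small steps.

Emit:
jog_arm(rows=[[[0.1,-0.01,0],[0,0,0],0],[[0.2,-0.02,0],[0,0,0],0]])

```text
clock: 11.02
position: [0.4916, -0.0026, 0.0382]
ee_rot: [-3.137, 0.161, 0.006]
force: [-8.3, 0.4, -1.7]
width: 0.321
gripper_force: 55.0
```

Emit:
jog_arm(rows=[[[0.1,-0.01,0],[0,0,0],0],[[0.2,-0.02,0],[0,0,0],0]])

```text
clock: 11.28
position: [0.4936, -0.0028, 0.0382]
ee_rot: [-3.137, 0.161, 0.006]
force: [-8.6, 0.5, -2.9]
width: 0.324
gripper_force: 55.0
```

Emit:
jog_arm(rows=[[[0.1,-0.01,0],[0,0,0],0],[[0.2,-0.02,0],[0,0,0],0]])

```text
clock: 11.52
position: [0.4951, -0.003, 0.0381]
ee_rot: [-3.137, 0.161, 0.008]
force: [-11.0, 1.0, -0.5]
width: 0.323
gripper_force: 55.0
```

Emit:
jog_arm(rows=[[[0.1,-0.01,0],[0,0,0],0],[[0.2,-0.02,0],[0,0,0],0],[[0.3,-0.03,0],[0,0,0],0]])

```text
clock: 11.9
position: [0.4971, -0.0032, 0.0379]
ee_rot: [-3.137, 0.161, 0.011]
force: [-13.1, 1.6, 1.4]
width: 0.324
gripper_force: 55.0
```

Emit:
jog_arm(rows=[[[0.1,-0.01,0],[0,0,0],0],[[0.2,-0.02,0],[0,0,0],0],[[0.3,-0.03,0],[0,0,0],0]])

```text
clock: 12.28
position: [0.4991, -0.0033, 0.0376]
ee_rot: [-3.136, 0.16, 0.013]
force: [-15.6, 0.9, 1.3]
width: 0.322
gripper_force: 55.0
```

```bash
python3 m.py 6 side scene
```

```text
12.275 [ 0.4991 -0.0033  0.0376] [-15.58   0.94   1.33] [0.43 3.35 0.27] [-0.66  0.62  0.8   2.11 -0.69  0.71 -1.07]
side lid px [299 173] 352 med [0.007 0.139 0.096] rect 11 142 84 55 67.4 zmax 0.098
side lid px [306 195] 599 med [-0.001  0.049  0.096] rect 0 51 82 82 65.1 zmax 0.098
side lid px [321 223] 682 med [ 0.002 -0.055  0.096] rect 4 -52 82 72 61.0 zmax 0.098
side lid px [335 252] 936 med [-0.001 -0.144  0.096] rect 1 -142 81 82 70.7 zmax 0.098
side edge px [312 261] 202 med [-0.04  -0.116  0.043] rect -41 -100 11 171 1.5 zmax 0.046
scene lid px [273 169] 573 med [ 0.003 -0.139  0.094] rect 2 -141 82 81 43.0 zmax 0.097
scene lid px [297 187] 563 med [ 0.006 -0.049  0.094] rect 8 -50 83 71 61.0 zmax 0.097
scene lid px [328 207] 673 med [0.003 0.055 0.095] rect 3 55 78 82 57.5 zmax 0.097
scene lid px [358 228] 737 med [0.002 0.149 0.094] rect 1 149 83 78 37.4 zmax 0.097
```

Emit:
jog_arm(rows=[[[0.1,-0.01,0.05],[0,0,0],0],[[0.2,-0.02,0.1],[0,0,0],0],[[0.3,-0.03,0.1],[0,0,0],0],[[0.3,-0.03,0.1],[0,0,0],0]])

```text
clock: 12.88
position: [0.5015, -0.0034, 0.038]
ee_rot: [-3.136, 0.16, 0.015]
force: [-13.0, 1.8, -6.6]
width: 0.323
gripper_force: 55.0
```

Emit:
jog_arm(rows=[[[0.1,-0.01,0],[0,0,0],0],[[0.15,-0.02,0],[0,0,0],0],[[0.15,-0.02,0],[0,0,0],0],[[0.15,-0.02,0],[0,0,0],0]])

```text
clock: 13.38
position: [0.5022, -0.0035, 0.038]
ee_rot: [-3.136, 0.16, 0.018]
force: [-16.7, 2.5, -2.7]
width: 0.323
gripper_force: 55.0
```

```bash
python3 m.py 7 scene side
```

```text
13.375 [ 0.5022 -0.0035  0.038 ] [-16.72   2.54  -2.71] [0.34 3.85 0.2 ] [-0.66  0.62  0.8   2.1  -0.69  0.72 -1.07]
scene lid px [273 169] 575 med [ 0.006 -0.139  0.094] rect 6 -141 81 81 2.8 zmax 0.097
scene lid px [297 188] 555 med [ 0.009 -0.05   0.095] rect 11 -51 84 70 58.2 zmax 0.097
scene lid px [327 208] 675 med [0.007 0.055 0.094] rect 6 55 78 83 57.0 zmax 0.097
scene lid px [357 229] 746 med [0.006 0.15  0.095] rect 4 149 82 80 1.3 zmax 0.097
scene edge px [316 194] 20 med [-0.035 -0.018  0.043] rect -35 -18 22 7 81.8 zmax 0.045
scene edge px [375 236] 20 med [-0.035  0.186  0.043] rect -36 185 17 6 83.4 zmax 0.045
side lid px [300 172] 353 med [0.011 0.14  0.096] rect 15 144 87 55 67.7 zmax 0.098
side lid px [307 194] 585 med [0.003 0.05  0.096] rect 4 53 83 82 25.7 zmax 0.098
side lid px [323 222] 685 med [ 0.006 -0.055  0.096] rect 8 -52 84 72 55.1 zmax 0.098
side lid px [336 251] 945 med [ 0.002 -0.144  0.096] rect 4 -141 82 83 34.8 zmax 0.098
side edge px [314 261] 212 med [-0.037 -0.115  0.043] rect -41 -103 15 165 0.5 zmax 0.046
```

View pics/scene7.png

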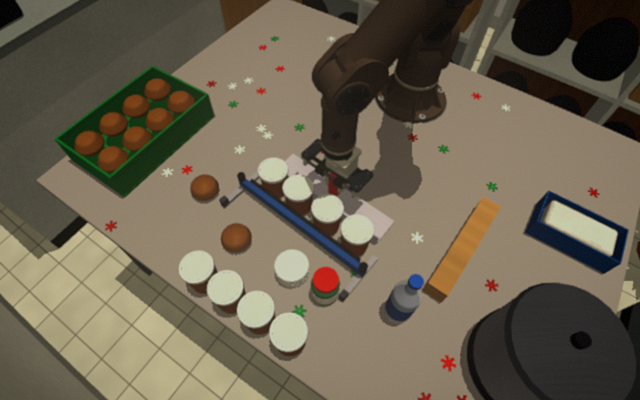

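The four lids ((273,169), (297,188), (327,208), (357,229)) form one straight row against the pad, with the bystanders untouched. I'll press 1 mm more for margin, hold, then ease back.

Emit:
jog_arm(rows=[[[0.1,-0.01,0],[0,0,0],0],[[0.1,-0.01,0],[0,0,0],0],[[0.1,-0.01,0],[0,0,0],0],[[0.1,-0.01,0],[0,0,0],0]])

```text
clock: 13.98
position: [0.5028, -0.0036, 0.038]
ee_rot: [-3.136, 0.161, 0.018]
force: [-18.3, 2.1, -0.9]
width: 0.322
gripper_force: 55.0
```

Emit:
jog_arm(rows=[[[-0.2,0.02,0],[0,0,0],0],[[-0.4,0.04,0],[0,0,0],0],[[-0.6,0.07,0],[0,0,0],0],[[-0.8,0.09,0],[0,0,0],0],[[-1.1,0.12,0],[0,0,0],0],[[-1.5,0.16,0],[0,0,0],0],[[-2.0,0.22,0],[0,0,0],0],[[-2.5,0.27,0],[0,0,0],0]])

```text
clock: 14.98
position: [0.4841, -0.0018, 0.0399]
ee_rot: [3.137, -0.162, 0.0]
force: [-0.4, 0.5, -4.9]
width: 0.327
gripper_force: 55.0
```

Emit:
jog_arm(rows=[[[-0.6,0.07,0],[0,0,0],0],[[-1.2,0.13,0],[0,0,0],0],[[-1.5,0.16,-0.1],[0,0,0],0],[[-1.5,0.16,-0.3],[0,0,0],0],[[-1.5,0.16,-0.4],[0,0,0],0],[[-1.5,0.16,-0.4],[0,0,0],0]])

```text
clock: 15.72
position: [0.4694, -0.0003, 0.0357]
ee_rot: [3.137, -0.161, -0.0]
force: [-0.9, -0.2, -4.0]
width: 0.325
gripper_force: 55.0
```

```bash
python3 m.py 8 scene side
```

```text
15.725 [ 4.694e-01 -3.000e-04  3.570e-02] [-0.86 -0.22 -4.04] [0.02 0.28 0.02] [-0.69  0.58  0.8   2.19 -0.7   0.65 -1.06]
scene lid px [273 169] 562 med [ 0.005 -0.14   0.095] rect 5 -140 82 81 27.2 zmax 0.097
scene lid px [298 187] 615 med [ 0.005 -0.046  0.094] rect 5 -48 80 81 40.2 zmax 0.097
scene lid px [328 207] 686 med [0.004 0.054 0.095] rect 2 54 82 81 1.0 zmax 0.097
scene lid px [357 229] 744 med [0.005 0.15  0.095] rect 4 149 81 80 26.2 zmax 0.097
scene edge px [333 194] 291 med [-0.069  0.013  0.041] rect -68 3 377 10 89.9 zmax 0.044
side lid px [296 172] 498 med [0.    0.145 0.096] rect 1 148 83 81 15.8 zmax 0.098
side lid px [307 195] 613 med [0.    0.048 0.096] rect 2 52 83 81 69.9 zmax 0.098
side lid px [321 222] 762 med [ 0.001 -0.052  0.096] rect 2 -49 82 83 10.6 zmax 0.098
side lid px [335 251] 944 med [ 0.001 -0.144  0.096] rect 3 -141 85 80 68.4 zmax 0.098
side edge px [276 205] 74 med [-0.07   0.094  0.043] rect -70 97 124 7 90.0 zmax 0.045
side edge px [299 262] 196 med [-0.07  -0.107  0.043] rect -69 -92 189 7 90.0 zmax 0.045
```

Emit:
jog_arm(rows=[[[0,0,-0.1],[0,0,0],0],[[0,0,-0.2],[0,0,0],0],[[0,0,-0.2],[0,0,0],0]])

```text
clock: 16.2
position: [0.4693, -0.0003, 0.0338]
ee_rot: [3.137, -0.162, -0.0]
force: [-0.4, 0.2, -3.5]
width: 0.321
gripper_force: 55.0
```

Emit:
jog_arm(rows=[[[0,0,0],[0,0,0],0.4],[[0,0,0],[0,0,0],0.7],[[0,0,0],[0,0,0],0.9],[[0,0,0],[0,0,0],0.9],[[0,0,0],[0,0,0],0.9],[[0,0,0],[0,0,0],0.9]])

```text
clock: 16.95
position: [0.4693, -0.0002, 0.0338]
ee_rot: [3.137, -0.161, -0.0]
force: [-0.5, -0.2, 0.5]
width: 0.878
gripper_force: 0.0
```

Emit:
jog_arm(rows=[[[0,0,1],[0,0,0],0.9],[[0,0,3],[0,0,0],0.9],[[0,0,6],[0,0,0],0.9],[[-1,0,10],[0,0,0],0.9],[[-3,0,14],[0,0,0],0.9],[[-5,0,17],[0,0,0],0.9],[[-5,0,17],[0,0,0],0.9],[[-5,0,17],[0,0,0],0.9]])

```text
clock: 17.95
position: [0.4194, 0.0003, 0.2037]
ee_rot: [-3.137, 0.16, -0.0]
force: [0.6, -0.3, -0.3]
width: 0.902
gripper_force: 0.0
```

```bash
python3 m.py 9 scene side
```

```text
17.95 [4.194e-01 3.000e-04 2.037e-01] [ 0.64 -0.32 -0.33] [-0.03  0.18  0.  ] [-1.16  0.21  1.23  2.13 -0.24  0.95 -1.46]
scene lid px [273 169] 558 med [ 0.005 -0.14   0.094] rect 5 -141 79 80 42.5 zmax 0.097
scene lid px [298 187] 613 med [ 0.005 -0.047  0.095] rect 3 -48 80 81 81.8 zmax 0.097
scene lid px [328 207] 682 med [0.003 0.054 0.094] rect 3 52 81 82 66.5 zmax 0.097
scene lid px [357 229] 744 med [0.005 0.15  0.095] rect 5 149 81 80 42.1 zmax 0.097
scene edge px [295 168] 52 med [-0.069 -0.128  0.039] rect -68 -126 96 9 89.3 zmax 0.042
scene edge px [347 203] 189 med [-0.069  0.069  0.039] rect -69 59 268 10 89.8 zmax 0.042
side lid px [296 172] 492 med [0.001 0.146 0.096] rect 2 148 83 81 35.0 zmax 0.098
side lid px [307 195] 603 med [0.    0.049 0.096] rect 2 51 82 81 70.1 zmax 0.098
side lid px [321 222] 751 med [ 0.001 -0.052  0.096] rect 2 -49 82 82 13.4 zmax 0.098
side lid px [335 251] 935 med [ 0.002 -0.144  0.096] rect 3 -142 84 80 70.5 zmax 0.098
side edge px [290 240] 323 med [-0.07  -0.038  0.04 ] rect -70 3 7 381 0.2 zmax 0.042
```

View pics/side9.png

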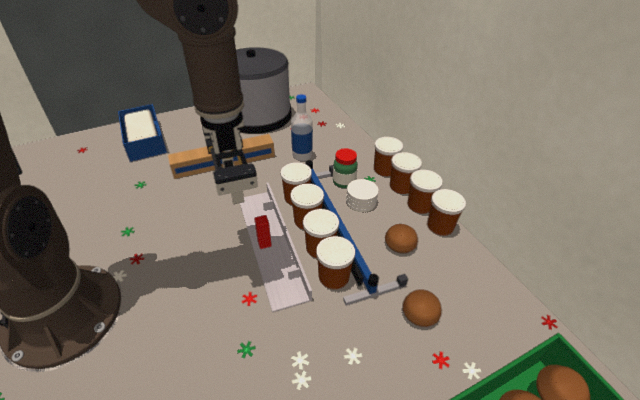

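The ruler stands free with its grip at (263,232). The row (lids from (296,172) to (335,251)) rests against the pad with a gap of about 30 mm to the edge, and the gripper is clear. I'm handing the job in.

```bash
python3 -c "
from cell import arm
print(arm.sign_off())"
```

```text
the job is handed in; nothing more can be done
None
```

The job is handed in, though the hand-in returned no verdict: the four tubs stand in one row resting against the pad (depths within about 2 mm in the last images), pressed to an estimated 10 N, and the straightedge stands released about 30 mm behind them.

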